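# Fetch the sugar pot from behind the canisters

### The job

Get the sugar pot out of the back row of the wooden tray: first clear all three tall things in the front row (pepper mill, round tin, square canister) onto the dark drying mat, then set the sugar pot in the middle of the round cork trivet, and only then stand each of the three tall things back on the tray where it stood at the start. Set everything down upright without dropping it, knock nothing over, and leave the other two things of the back row (glass jar and open ramekin) where they are.

Things in the scene. Friction and masses are not known exactly. Their poses are not given: they have to be found in the camera images.
- tray: fixed low wooden tray, 190 (its x) x 250 (its y) mm, floor 6 mm thick, rim 6 mm thick, 20 mm high; -x faces the robot. Origin: centre of underside, on the worktop. Front row: three tall things along y, 76 mm apart, 45 mm to -x of the origin; back row: three low things, same spacing, 27 mm to +x. Gaps about 10 to 25 mm. The order within each row varies.
- mill: pepper mill of turned wood, loose, 135 mm tall, about 0.2 kg, upright in the front row. Round foot 54 mm across, waist 36 mm, straight cylindrical head 46 mm across from 90 to 129 mm above the foot (grip there). Origin: centre of the underside, z up.
- tin: round steel tin with an aluminium lid, loose, 128 mm tall, 55 mm across, straight sides, about 0.25 kg, upright in the front row. Origin: centre of the underside, z up.
- canister: square white plastic canister, loose, 52 x 52 mm, sides straight up to 117 mm, above that a slightly smaller (46 mm) wooden lid to 125 mm, about 0.3 kg, upright in the front row. Origin: centre of the underside, z up, x and y square to its sides.
- sugar: the sugar pot: lidded white ceramic pot, round, one solid piece, 60 mm across with straight sides from 8 to 48 mm above its underside, small knob on the lid, 67 mm tall in all, about 0.3 kg, in the back row. Origin: centre of the underside, z up.
- jar: bystander: amber glass jar with a steel cap, loose, 54 mm across, 66 mm tall, in the back row. Origin: centre of the underside.
- ramekin: bystander: open white ceramic ramekin, loose, 60 mm across the rim, 42 mm tall, in the back row. Origin: centre of the underside.
- mat: fixed dark rubber drying mat on the worktop, 160 (its x) x 260 (its y) mm, 4 mm thick, to one side of the tray (left or right varies); empty at the start. A pastry brush lies about 140 mm to +x of its centre. Origin: centre of the underside.
- trivet: fixed round cork trivet on the worktop on the other side of the tray, 110 mm across, 6 mm thick. A mug (85 mm tall) stands about 155 mm to +x of its centre. Origin: centre of the underside.

How it is judged:
By the outcome, as a careful person would: the job done as asked, in the order asked, and still so for the second after the job is handed in, with the robot touching nothing.
It also fails if it takes over 141 s, if anything falls off the work surface, if the arm or the gripper's body presses on something with over 40 N, if the wrist force passes 120 N, or if a joint passes its speed limit or range.

### The arm

A 6-joint arm with a two-finger parallel gripper is mounted at the origin on the work surface. World frame = base frame: x ahead of the robot, y to its left, z up, the work surface at z = 0. Lengths are in m, angles in rad, forces in N, time in s.
With the tool pointing down it reaches from about 0.3 to 0.875 m from the base axis. Payload 6.4 kg.
Tool frame: the origin (TCP) lies midway between the tips of the shut fingers; the grasp point (between the pads) lies 19 mm behind it; z points along the fingers, y is the line along which they close (so a half turn about z gives the same grasp; the last joint's range is limited). The gripper opens to 85 mm and grips with 20 to 120 N. Pads are 22 mm wide; open, the fingers measure 114 mm over their backs; the gripper's body (76 mm by 85 mm) begins 54 mm behind the grasp point. The pads swing forward as they close: fully open they stand 13 mm farther back than shut.
Start: joints at [-1.436, 0.181, 1.607, -0, 1.354, -0.206], TCP at [0.192, -0.542, 0.231] pointing down, gripper open.
Joint ranges: [-2.99, 2.99], [-0.89, 2.07], [0.3, 2.58], [-1.14, 4.28], [0, 2.63], [-3.12, 3.12]. Speed limits (rad/s): [2.57, 2.57, 3.01, 3.14, 3.14, 3.14].

### API

Orientations are given as a unit quaternion [w, x, y, z].
In Python, from bench import sensors, vision, ctrl gives the robot as it stands.
- The arm moves only by the tool carry_out, never from a script. Its argument "deltas" is text: rows parted by semicolons, each of 7 numbers parted by spaces: the shift along the tool's x, y, z in mm, then the turn, a rotation vector about the tool's x, y, z in rad, then the closure, from 0 (fully open) to 1 (shut). In form: tx ty tz ax ay az claw; .... A call has 1 to 12 rows; each row is the pose to reach, as a shift and turn from the pose commanded when the call began, along the tool's axes at that moment; what a row does not reach only later rows make up. A row lasts 1/8 s, in which the tool goes at most 62.5 mm and 10.7 degrees, less where a joint would pass 70% of its speed; a pose out of reach is approached as far as the arm can. A call with a gripper value outside its range is refused whole. The fingers move at their own pace and stop on an object; the grip force is fixed at half the most. Time passes only in rows, so rows that repeat a pose let the fingers close. It gives the time, the measured TCP pose, the force, the opening and the grip force at its end, in the units of the state.
- sensors.get_obs(): the state, without advancing time (a new reading comes with each control period).
- vision.camera(name): name is "scene" or "top" or "wrist"; returns the picture (400x640x3 uint8, blue, green, red); there is no depth.
- vision.camera_model(name): a dict with "K" (3x3 intrinsics, pixels), "extrinsics" (4x4, takes a point from world to camera coordinates); the wrist camera has in their place "hand_eye" (4x4, takes a point from camera to tool coordinates, whose origin is the TCP and whose axes are the flange's). Camera axes: x right, y down, z forward; pixel columns grow to the right and rows downward; lengths in m; the calibration is good to about 2 mm. The wrist camera is an equidistant fisheye: a pixel r from the principal point sees the ray r / f radians off the axis. A picture is of the moment at which its call begins: read the wrist's pose just before it. camera_model takes no time and is no camera call.
- ctrl.hand_in(): hands the job in; it is judged then, once.
The state is a dict: "time_s": time; "q": joint angles; "dq": joint speeds; "joint_efforts": joint torques, N m; "eef_pos": TCP position; "eef_rot": TCP orientation; "wrist_force": force on the tool from outside, world axes, zero at the start; "torque": the same for the moment, N m; "opening": opening from 0.0 (shut) to 1.0 (fully open); "grasp_force": force on a finger pad.
Only numpy, scipy, OpenCV 4.12 (cv2) and the standard library are available. Lean on these libraries where they do the work, as an engineer would, in place of code of your own. Each camera call takes 0.05 s, during which the arm holds its last target. There are 200 camera calls.

## Working session

There is one attempt and no reset: what is moved stays moved. The work goes in short steps, Python scripts to look and compute and a tool call to move; the robot and the scene stay as the last step left them, time stands still between calls to the robot, and variables do not carry over. Pictures are saved under pics/ and viewed, at most 14 in all, crops included, and the job is handed in when it is done.

Besides the shell and the picture viewer there is one more tool, called after ">>>" as name(argument=value, ...), one argument or row to a line, values as JSON. carry_out: Moves the arm, as the interface text tells. Its arguments: {"type":"object","properties":{"deltas":{"type":"string"}},"required":["deltas"]}

```bash
mkdir -p pics; ls
python3 - <<'E'
from bench import sensors, vision, ctrl
import cv2, numpy as np
np.set_printoptions(precision=4,suppress=True)
for n in("top","scene"):
    cv2.imwrite(f"pics/{n}0.png",vision.camera(n))
    m=vision.camera_model(n);print(n,m)
print(vision.camera_model("wrist"))
print(sensors.get_obs())
E
```

```text
pics
top {'K': array([[368.2087,   0.    , 319.2393],
       [  0.    , 368.2087, 203.4145],
       [  0.    ,   0.    ,   1.    ]]), 'extrinsics': array([[ 0.0113, -0.9999,  0.0042, -0.0061],
       [-0.9932, -0.0117, -0.1159,  0.56  ],
       [ 0.1159, -0.0028, -0.9933,  0.8426],
       [ 0.    ,  0.    ,  0.    ,  1.    ]])}
scene {'K': array([[392.9432,   0.    , 317.4427],
       [  0.    , 392.9432, 198.8219],
       [  0.    ,   0.    ,   1.    ]]), 'extrinsics': array([[ 0.3274,  0.9448, -0.012 , -0.156 ],
       [ 0.5571, -0.2034, -0.8051, -0.2712],
       [-0.7631,  0.2569, -0.593 ,  1.3051],
       [ 0.    ,  0.    ,  0.    ,  1.    ]])}
{'K': array([[309.7069,   0.    , 319.6189],
       [  0.    , 309.7069, 193.1331],
       [  0.    ,   0.    ,   1.    ]]), 'hand_eye': array([[ 0.0001, -0.9656, -0.26  ,  0.0661],
       [ 1.    ,  0.0002, -0.0003,  0.    ],
       [ 0.0004, -0.26  ,  0.9656, -0.1424],
       [ 0.    ,  0.    ,  0.    ,  1.    ]])}
{'time_s': 0.1, 'q': array([-1.4363,  0.1815,  1.6079, -0.    ,  1.3538, -0.2063]), 'dq': array([ 0.0001, -0.0013, -0.0019,  0.0001,  0.0001,  0.0016]), 'joint_efforts': array([  0.    , -44.5882, -35.2239,  -0.0003,   0.0042,   0.    ]), 'eef_pos': array([ 0.1921, -0.5414,  0.2305]), 'eef_rot': array([-0.0008,  0.9855,  0.1696,  0.    ]), 'wrist_force': array([-0.6979, -0.8634, -0.5472]), 'torque': array([-0.0819,  0.0009,  0.0291]), 'grasp_force': 0.0, 'opening': 0.999770418343213}
```

View pics/top0.png

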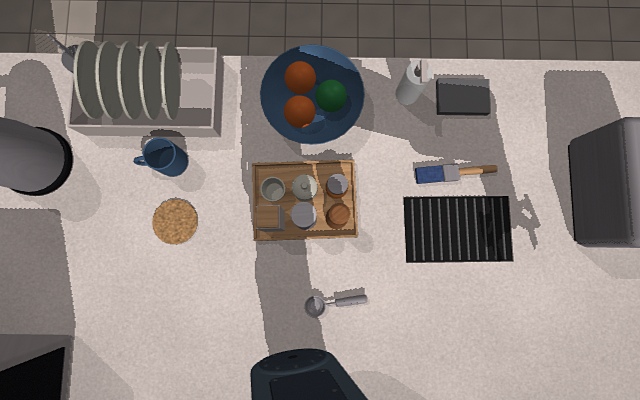

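View pics/scene0.png

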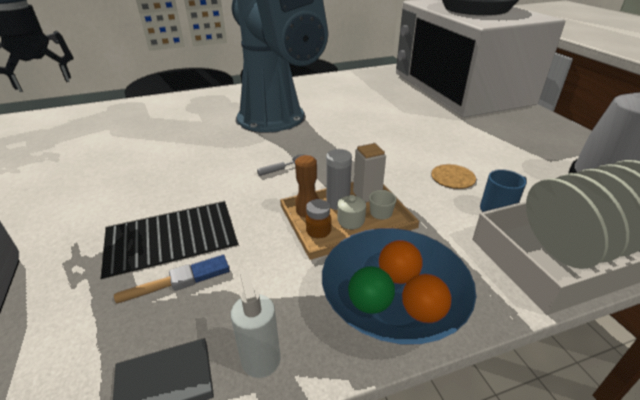

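The top view shows the front row from left to right: canister (268,215), tin (303,214), mill (338,214). The back row is ramekin (272,188), sugar (304,187), jar (338,184). The trivet is at (175,221) on the +y side and the mat at (458,229) on the −y side. The scene view agrees.

```bash
cat > h.py <<'E'
from bench import sensors, vision, ctrl
import cv2, numpy as np
from scipy.spatial.transform import Rotation as R
np.set_printoptions(precision=4,suppress=True)
def ray(name,uv,obs=None):
    m=vision.camera_model(name);K=m["K"];u,v=uv
    d=np.array([(u-K[0,2])/K[0,0],(v-K[1,2])/K[1,1],1.])
    if name!="wrist":
        E=m["extrinsics"];return -E[:3,:3].T@E[:3,3],E[:3,:3].T@d
    r=np.hypot(d[0],d[1]);
    d=np.array([d[0]/r*np.sin(r),d[1]/r*np.sin(r),np.cos(r)]) if r>1e-9 else d
    q=obs["eef_rot"];T=np.eye(4);T[:3,:3]=R.from_quat([q[1],q[2],q[3],q[0]]).as_matrix();T[:3,3]=obs["eef_pos"]
    T=T@m["hand_eye"];return T[:3,3],T[:3,:3]@d
def plane(name,uv,z,obs=None):
    o,d=ray(name,uv,obs);return (o+d*(z-o[2])/d[2])[:2]
def proj(name,p,obs=None):
    m=vision.camera_model(name);K=m["K"]
    if name!="wrist":
        c=m["extrinsics"]@np.append(p,1);return K[0,0]*c[0]/c[2]+K[0,2],K[1,1]*c[1]/c[2]+K[1,2]
    q=obs["eef_rot"];T=np.eye(4);T[:3,:3]=R.from_quat([q[1],q[2],q[3],q[0]]).as_matrix();T[:3,3]=obs["eef_pos"]
    c=np.linalg.inv(T@m["hand_eye"])@np.append(p,1);a=np.arctan2(np.hypot(c[0],c[1]),c[2]);f=K[0,0]*a/np.hypot(c[0],c[1])
    return f*c[0]+K[0,2],f*c[1]+K[1,2]
E
python3 - <<'E'
from h import *
im=cv2.imread("pics/top0.png");hsv=cv2.cvtColor(im,cv2.COLOR_BGR2HSV);H,S,V=cv2.split(hsv)
def comp(mask,x0,x1,y0,y1):
    m=np.zeros_like(mask);m[y0:y1,x0:x1]=mask[y0:y1,x0:x1]
    c=max(cv2.findContours(m,0,1)[0],key=cv2.contourArea);return c
for n,(mask,box),z in (("trivet",((S>60).astype(np.uint8),(140,210,192,255)),.006),("tray",((S>60).astype(np.uint8),(245,365,155,250)),.02),("mat",((V<90).astype(np.uint8),(398,520,190,268)),.004)):
    mask=cv2.morphologyEx(mask,cv2.MORPH_CLOSE,np.ones((9,9)))
    c=comp(mask,*box);r=cv2.minAreaRect(c);pts=cv2.boxPoints(r)
    w=np.array([plane("top",p,z) for p in pts]);print(n,r);print(w,"centre",w.mean(0),"sides",np.linalg.norm(w-np.roll(w,-1,0),axis=1))
    cv2.polylines(im,[pts.astype(int)],True,(255,0,255),1)
cv2.imwrite("pics/top1.png",cv2.resize(im[140:260,140:520],None,fx=2.1,fy=2.1,interpolation=cv2.INTER_CUBIC))
E
```

```text
trivet ((174.0, 221.0), (44.0, 44.0), 90.0)
[[0.5692 0.4099]
 [0.5705 0.3023]
 [0.4633 0.297 ]
 [0.4621 0.403 ]] centre [0.5163 0.3531] sides [0.1076 0.1072 0.1061 0.1073]
tray ((304.11273193359375, 199.65670776367188), (78.05738067626953, 104.11219024658203), 87.95458984375)
[[ 0.66    0.1688]
 [ 0.6724 -0.0853]
 [ 0.4823 -0.0919]
 [ 0.4707  0.156 ]] centre [0.5714 0.0369] sides [0.2544 0.1902 0.2482 0.1898]
mat ((457.54229736328125, 228.67276000976562), (65.75415802001953, 108.25704193115234), 89.23609924316406)
[[ 0.5829 -0.2057]
 [ 0.5896 -0.473 ]
 [ 0.4292 -0.4673]
 [ 0.4228 -0.2054]] centre [ 0.5061 -0.3379] sides [0.2674 0.1606 0.2619 0.1601]
```

View pics/top1.png

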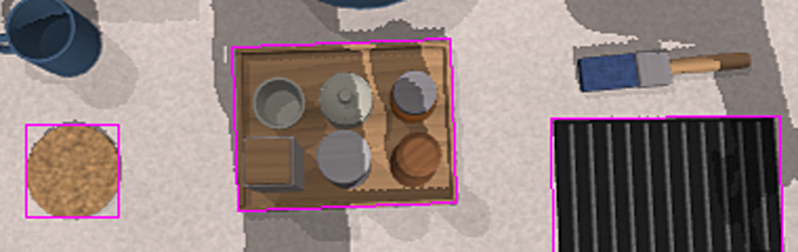

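The sizes check out: tray centre about (0.571, 0.037) with yaw about 0.047 rad, trivet (0.516, 0.353), mat (0.506, −0.338). I'll move above the tray for a close look.

>>> carry_out(
  deltas="20 -20 -30 0 0 -0.1 0; 530 -425 -70 0 0 -1.277 0; 530 -425 -70 0 0 -1.277 0; 530 -425 -70 0 0 -1.277 0; 530 -425 -70 0 0 -1.277 0; 530 -425 -70 0 0 -1.277 0; 530 -425 -70 0 0 -1.277 0; 530 -425 -70 0 0 -1.277 0; 530 -425 -70 0 0 -1.277 0; 530 -425 -70 0 0 -1.277 0; 530 -425 -70 0 0 -1.277 0; 530 -425 -70 0 0 -1.277 0",
)

```text
time_s: 1.6
eef_pos: [0.5505, 0.0389, 0.3009]
eef_rot: [-0.0, 0.689, 0.725, 0.0]
wrist_force: [-1.0, 0.8, -0.1]
opening: 0.998
grasp_force: 0.0
```

>>> carry_out(
  deltas="0 0 0 0 0 0 0; 0 0 0 0 0 0 0; 0 0 0 0 0 0 0; 0 0 0 0 0 0 0",
)

```text
time_s: 2.1
eef_pos: [0.5494, 0.0348, 0.3014]
eef_rot: [0.0, 0.691, 0.723, 0.0]
wrist_force: [0.2, 0.9, -0.5]
opening: 1.003
grasp_force: 0.0
```

Run:
```python
from h import *
import pickle
o=sensors.get_obs();im=vision.camera("wrist");pickle.dump(o,open("o1.pkl","wb"));cv2.imwrite("pics/w1.png",im)
print(o)
```

```text
{'time_s': 2.1, 'q': array([-0.1523,  0.0746,  1.5836, -0.0001,  1.4833, -0.1978]), 'dq': array([ 0.0043,  0.0007, -0.003 ,  0.0017,  0.0005,  0.0006]), 'joint_efforts': array([  0.0809, -40.4764, -36.629 ,   0.0027,   0.0024,  -0.0038]), 'eef_pos': array([0.5494, 0.0348, 0.3014]), 'eef_rot': array([0.0001, 0.6908, 0.723 , 0.    ]), 'wrist_force': array([ 0.2407,  0.8794, -0.4578]), 'torque': array([ 0.0636,  0.028 , -0.0712]), 'grasp_force': 0.0, 'opening': 1.0032683443400552}
```

View pics/w1.png

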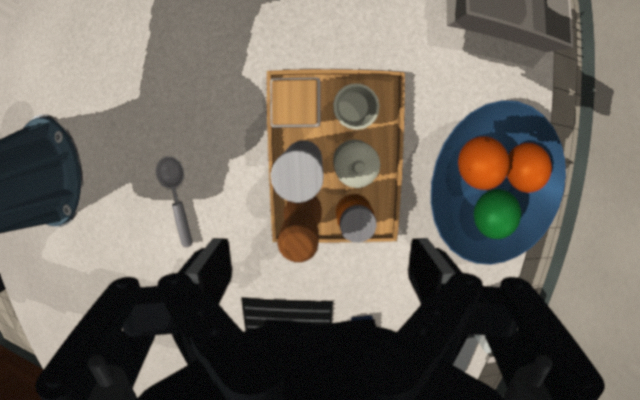

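The wrist view (up is +y, right is +x) shows the canister lid at (296,102), tin (298,176), mill head (298,243), sugar (356,163), ramekin (356,106) and jar (358,222). Next I'll cast the contours onto the planes of their tops.

Run:
```python
from h import *
import pickle
o=pickle.load(open("o1.pkl","rb"));im=cv2.imread("pics/w1.png");H,S,V=cv2.split(cv2.cvtColor(im,cv2.COLOR_BGR2HSV))
for p in((296,102),(298,170),(298,243),(298,225),(345,165),(359,168),(335,150),(312,210),(356,106),(358,225),(318,90)):print(p,H[p[1],p[0]],S[p[1],p[0]],V[p[1],p[0]])
vis=im.copy()
def m(n,mask,box,z):
    k=np.zeros_like(V);x0,x1,y0,y1=box;k[y0:y1,x0:x1]=mask[y0:y1,x0:x1]*255
    k=cv2.morphologyEx(k,cv2.MORPH_OPEN,np.ones((3,3)))
    c=max(cv2.findContours(k,0,1)[0],key=cv2.contourArea);c=cv2.convexHull(c);cv2.drawContours(vis,[c],-1,(255,0,255),1)
    w=np.array([plane("wrist",p[0],z,o) for p in c])*1000
    (cx,cy),r=cv2.minEnclosingCircle(w.astype(np.float32))
    print(n,"circ",cx,cy,"d",2*r,"rect",cv2.minAreaRect(w.astype(np.float32)))
m("tin",(S<45)&(V>110),(268,328,148,206),.134)
m("mill",(H<13)&(V>60),(270,325,222,266),.141)
m("sugar",(S<70),(332,386,138,190),.054)
m("ramekin",(S<70),(332,386,80,132),.048)
m("jar",(S<60),(335,380,205,242),.072)
m("can",(V>0)&(S<60),(268,325,74,134),.123)
cv2.imwrite("pics/w1b.png",cv2.resize(vis[60:280,250:420],None,fx=2.7,fy=2.7,interpolation=cv2.INTER_NEAREST))
```

```text
(296, 102) 17 139 195
(298, 170) 15 8 181
(298, 243) 13 176 132
(298, 225) 13 177 62
(345, 165) 28 35 103
(359, 168) 24 34 114
(335, 150) 15 114 78
(312, 210) 11 192 53
(356, 106) 35 32 95
(358, 225) 0 6 80
(318, 90) 16 53 115
tin circ 525.896240234375 33.69827651977539 d 54.73890686035156 rect ((526.066162109375, 33.32825469970703), (52.574440002441406, 53.58046340942383), 2.2159762382507324)Traceback (most recent call last):
  File "<stdin>", line 14, in <module>
  File "<stdin>", line 9, in m
ValueError: max() iterable argument is empty
```

Run:
```python
from h import *
import pickle
o=pickle.load(open("o1.pkl","rb"));im=cv2.imread("pics/w1.png");H,S,V=cv2.split(cv2.cvtColor(im,cv2.COLOR_BGR2HSV))
vis=im.copy()
def m(n,mask,box,z):
    k=np.zeros_like(V);x0,x1,y0,y1=box;k[y0:y1,x0:x1]=mask[y0:y1,x0:x1]*255
    c=max(cv2.findContours(k,0,1)[0],key=cv2.contourArea);c=cv2.convexHull(c);cv2.drawContours(vis,[c],-1,(255,0,255),1)
    w=(np.array([plane("wrist",p[0],z,o) for p in c])*1000).astype(np.float32)
    e=cv2.minEnclosingCircle(w)
    print(n,"circ",np.round(e[0],1),"d",round(2*e[1],1),"rect",cv2.minAreaRect(w))
m("mill",(S>150)&(V>85),(270,325,220,266),.141)
m("sugar",(S<70),(332,386,138,190),.054)
m("ramekin",(S<70),(332,386,80,132),.048)
m("jar",(S<60),(335,380,205,242),.072)
m("can",(S<75),(270,322,76,130),.123)
cv2.imwrite("pics/w1b.png",cv2.resize(vis[60:280,250:420],None,fx=2.7,fy=2.7,interpolation=cv2.INTER_NEAREST))
```

```text
mill circ [528.  -37.3] d 42.7 rect ((526.9959106445312, -38.37065505981445), (35.84421920776367, 41.06252670288086), 26.735658645629883)
sugar circ [595.8  36.2] d 63.1 rect ((597.42626953125, 36.73806381225586), (58.414276123046875, 61.30373001098633), 3.1208600997924805)
ramekin circ [592.8 110.3] d 58.7 rect ((592.7974243164062, 110.53494262695312), (56.47349166870117, 56.67763900756836), 3.550352096557617)
jar circ [602.6 -38.8] d 50.9 rect ((602.4193725585938, -38.16413116455078), (45.93999481201172, 48.391536712646484), 1.8078616857528687)
can circ [520.9 109.3] d 68.0 rect ((520.9291381835938, 109.21705627441406), (49.764503479003906, 50.6131477355957), 2.6034464836120605)
```

View pics/w1b.png

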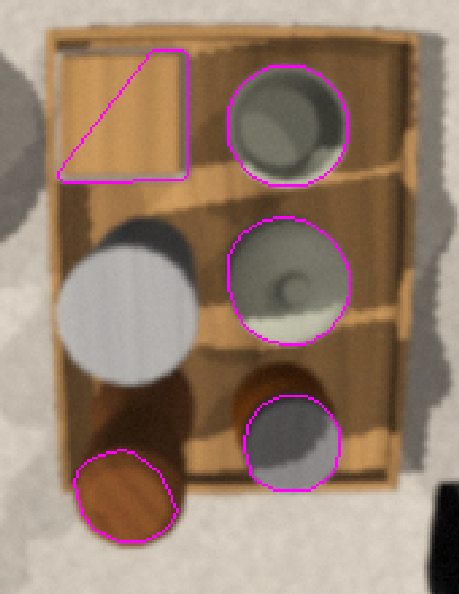

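The tin, sugar, jar and ramekin outlines agree with their given sizes. The mill head and canister lid outlines came out only partial. From the picture their centres are (297.2, 244.3) and (295.9, 102.6).

Run:
```python
from h import *
import pickle
o=pickle.load(open("o1.pkl","rb"))
for n,uv,z in(("mill",(297.2,244.4),.137),("can",(295.9,102.6),.125)):print(n,plane("wrist",uv,z,o))
y=.047;Rt=np.array([[np.cos(y),-np.sin(y)],[np.sin(y),np.cos(y)]])
for x in(-.045,.027):
  for yy in(.076,0,-.076):print(np.array([.571,.036])+Rt@[x,yy])
```

```text
mill [ 0.5289 -0.0407]
can [0.5223 0.109 ]
[0.5225 0.1098]
[0.526  0.0339]
[ 0.5296 -0.042 ]
[0.5944 0.1132]
[0.598  0.0373]
[ 0.6015 -0.0386]
```

>>> carry_out(
  deltas="-40 -12 30 0 0 0 0; -75 -24 60 0 0 0 0; -75 -24 90 0 0 0 0; -75 -24 120 0 0 0 0; -75 -24 150 0 0 0 0; -75 -24 175 0 0 0 0; -75 -24 195 0 0 0 0; -75 -24 204 0 0 0 0; -75 -24 204 0 0 0 0; -75 -24 204 0 0 0 0; -75 -24 204 0 0 0 0",
)

```text
time_s: 3.52
eef_pos: [0.5299, -0.0405, 0.0983]
eef_rot: [0.001, 0.69, 0.724, 0.0]
wrist_force: [0.6, 0.5, -0.7]
opening: 1.006
grasp_force: 0.0
```

>>> carry_out(
  deltas="0 0 0 0 0 0 1; 0 0 0 0 0 0 1; 0 0 0 0 0 0 1; 0 0 0 0 0 0 1; 0 0 0 0 0 0 1; 0 0 0 0 0 0 1; 0 0 0 0 0 0 1; 0 0 0 0 0 0 1",
)

```text
time_s: 4.53
eef_pos: [0.5293, -0.0404, 0.0978]
eef_rot: [0.0, 0.69, 0.724, -0.0]
wrist_force: [-2.4, -0.1, 5.7]
opening: 0.525
grasp_force: 61.3
```

>>> carry_out(
  deltas="0 0 -15 0 0 0 1; 0 0 -40 0 0 0 1; -10 0 -60 0 0 0 1; -40 -4 -65 0 0 0 1; -80 -8 -65 0 0 0 1; -125 -13 -65 0 0 0 1; -175 -19 -65 0 0 0 1; -225 -24 -65 0 0 0 1; -275 -30 -65 0 0 0 1; -320 -35 -65 0 0 0 1; -355 -38 -60 0 0 0 1; -376 -40 -50 0 0 0 1",
)

```text
time_s: 6.02
eef_pos: [0.5068, -0.4198, 0.1477]
eef_rot: [0.001, 0.691, 0.723, -0.0]
wrist_force: [-0.7, 0.1, -3.3]
opening: 0.525
grasp_force: 61.6
```

>>> carry_out(
  deltas="0 0 0 0 0 0 1; 0 0 10 0 0 0 1; 0 0 25 0 0 0 1; 0 0 38 0 0 0 1; 0 0 44 0 0 0 1; 0 0 48 0 0 0 1; 0 0 50 0 0 0 1; 0 0 50 0 0 0 1; 0 0 50 0 0 0 1",
)

```text
time_s: 7.15
eef_pos: [0.5071, -0.418, 0.0978]
eef_rot: [0.0, 0.69, 0.724, -0.0]
wrist_force: [-0.7, -0.8, -2.7]
opening: 0.52
grasp_force: 61.7
```

>>> carry_out(
  deltas="0 0 1 0 0 0 1; 0 0 2 0 0 0 1; 0 0 2 0 0 0 1; 0 0 2 0 0 0 1",
)

```text
time_s: 7.65
eef_pos: [0.5071, -0.418, 0.0959]
eef_rot: [0.0, 0.69, 0.724, -0.0]
wrist_force: [-2.2, 1.3, 3.4]
opening: 0.525
grasp_force: 62.1
```

>>> carry_out(
  deltas="0 0 0 0 0 0 0; 0 0 0 0 0 0 0; 0 0 0 0 0 0 0; 0 0 0 0 0 0 0; 0 0 0 0 0 0 0; 0 0 -20 0 0 0 0; 0 0 -50 0 0 0 0; 0 0 -80 0 0 0 0; 40 3 -90 0 0 0 0; 90 8 -90 0 0 0 0; 145 12 -90 0 0 0 0; 200 17 -90 0 0 0 0",
)

```text
time_s: 9.15
eef_pos: [0.5148, -0.2159, 0.1872]
eef_rot: [0.001, 0.69, 0.723, 0.0]
wrist_force: [1.4, 0.4, -0.7]
opening: 1.001
grasp_force: 0.0
```

Run:
```python
from h import *
im=vision.camera("scene");cv2.imwrite("pics/s2.png",im[120:320,60:460])
```

```text
(no output)
```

View pics/s2.png

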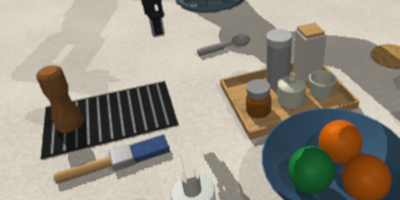

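The mill stands on the mat with its top at crop (52,70) and its foot at (65,128). The tray still holds the other five. I'll check the lean by projection while going on to the tin.

Run:
```python
from h import *
for z in(.139,.004):print(np.array(proj("scene",(.507,-.418,z)))-[60,120])
o=sensors.get_obs();print(o["eef_pos"])
```

```text
[48.8909 70.3737]
[ 70.331  124.0392]
[ 0.5147 -0.2093  0.1867]
```

>>> carry_out(
  deltas="50 5 0 0 0 0 0; 105 10 0 0 0 0 0; 160 15 0 0 0 0 0; 210 19 0 0 0 0 0; 240 22 10 0 0 0 0; 250 22 40 0 0 0 0; 250 22 65 0 0 0 0; 250 22 85 0 0 0 0; 250 22 94 0 0 0 0; 250 22 94 0 0 0 0; 250 22 94 0 0 0 0; 250 22 94 0 0 0 0",
)

```text
time_s: 10.7
eef_pos: [0.5255, 0.0334, 0.0923]
eef_rot: [0.001, 0.69, 0.723, 0.001]
wrist_force: [0.5, -0.8, 0.1]
opening: 1.001
grasp_force: 0.0
```

>>> carry_out(
  deltas="0 0 0 0 0 0 1; 0 0 0 0 0 0 1; 0 0 0 0 0 0 1; 0 0 0 0 0 0 1; 0 0 0 0 0 0 1; 0 0 0 0 0 0 1; 0 0 0 0 0 0 1",
)

```text
time_s: 11.58
eef_pos: [0.5251, 0.0335, 0.0918]
eef_rot: [0.0, 0.69, 0.724, 0.0]
wrist_force: [-1.4, 0.3, 6.4]
opening: 0.624
grasp_force: 62.4
```

>>> carry_out(
  deltas="0 0 -15 0 0 0 1; 0 0 -40 0 0 0 1; -10 0 -60 0 0 0 1; -40 -4 -65 0 0 0 1; -80 -8 -65 0 0 0 1; -125 -12 -65 0 0 0 1; -175 -17 -65 0 0 0 1; -225 -22 -65 0 0 0 1; -275 -27 -65 0 0 0 1; -320 -32 -65 0 0 0 1; -352 -34 -60 0 0 0 1; -370 -36 -50 0 0 0 1",
)

```text
time_s: 13.08
eef_pos: [0.506, -0.3395, 0.1415]
eef_rot: [0.0, 0.691, 0.723, -0.0]
wrist_force: [0.3, 0.8, -2.0]
opening: 0.623
grasp_force: 63.7
```

>>> carry_out(
  deltas="0 0 0 0 0 0 1; 0 0 10 0 0 0 1; 0 0 25 0 0 0 1; 0 0 38 0 0 0 1; 0 0 44 0 0 0 1; 0 0 48 0 0 0 1; 0 0 50 0 0 0 1; 0 0 51 0 0 0 1; 0 0 52 0 0 0 1; 0 0 52 0 0 0 1; 0 0 52 0 0 0 1",
)

```text
time_s: 14.45
eef_pos: [0.5064, -0.338, 0.0899]
eef_rot: [0.001, 0.69, 0.724, -0.0]
wrist_force: [-0.5, -0.4, 1.9]
opening: 0.627
grasp_force: 63.8
```

>>> carry_out(
  deltas="0 0 0 0 0 0 0; 0 0 0 0 0 0 0; 0 0 0 0 0 0 0; 0 0 0 0 0 0 0; 0 0 0 0 0 0 0; 0 0 -20 0 0 0 0; 0 0 -50 0 0 0 0; 0 0 -80 0 0 0 0; 40 3 -90 0 0 0 0; 90 7 -90 0 0 0 0; 145 12 -90 0 0 0 0; 200 16 -90 0 0 0 0",
)

```text
time_s: 15.95
eef_pos: [0.5132, -0.1358, 0.1811]
eef_rot: [0.001, 0.69, 0.723, 0.0]
wrist_force: [1.7, -0.4, 0.6]
opening: 1.0
grasp_force: 0.0
```

>>> carry_out(
  deltas="50 4 0 0 0 0 0; 105 8 0 0 0 0 0; 160 13 0 0 0 0 0; 210 17 0 0 0 0 0; 238 20 10 0 0 0 0; 246 20 40 0 0 0 0; 246 20 65 0 0 0 0; 246 20 88 0 0 0 0; 246 20 98 0 0 0 0; 246 20 98 0 0 0 0; 246 20 98 0 0 0 0; 246 20 98 0 0 0 0",
)

```text
time_s: 17.45
eef_pos: [0.522, 0.1095, 0.0824]
eef_rot: [0.001, 0.69, 0.723, 0.001]
wrist_force: [-0.3, 0.0, 0.5]
opening: 1.002
grasp_force: 0.0
```

>>> carry_out(
  deltas="0 0 0 0 0 0 1; 0 0 0 0 0 0 1; 0 0 0 0 0 0 1; 0 0 0 0 0 0 1; 0 0 0 0 0 0 1; 0 0 0 0 0 0 1; 0 0 0 0 0 0 1",
)

```text
time_s: 18.32
eef_pos: [0.5212, 0.1095, 0.0817]
eef_rot: [0.0, 0.69, 0.724, -0.0]
wrist_force: [-3.0, 0.0, 6.8]
opening: 0.603
grasp_force: 62.5
```

>>> carry_out(
  deltas="0 0 -15 0 0 0 1; 0 0 -40 0 0 0 1; -10 0 -60 0 0 0 1; -40 -4 -65 0 0 0 1; -80 -7 -65 0 0 0 1; -125 -11 -65 0 0 0 1; -175 -15 -65 0 0 0 1; -225 -20 -65 0 0 0 1; -275 -24 -65 0 0 0 1; -320 -28 -65 0 0 0 1; -350 -31 -60 0 0 0 1; -366 -32 -50 0 0 0 1",
)

```text
time_s: 19.82
eef_pos: [0.5065, -0.2594, 0.1317]
eef_rot: [0.001, 0.691, 0.723, 0.0]
wrist_force: [0.9, 0.0, -1.8]
opening: 0.602
grasp_force: 63.1
```

>>> carry_out(
  deltas="0 0 0 0 0 0 1; 0 0 10 0 0 0 1; 0 0 25 0 0 0 1; 0 0 38 0 0 0 1; 0 0 44 0 0 0 1; 0 0 48 0 0 0 1; 0 0 50 0 0 0 1; 0 0 51 0 0 0 1; 0 0 52 0 0 0 1; 0 0 52 0 0 0 1; 0 0 52 0 0 0 1",
)

```text
time_s: 21.2
eef_pos: [0.5066, -0.2578, 0.0797]
eef_rot: [0.0, 0.69, 0.724, -0.0]
wrist_force: [0.2, -0.3, 1.2]
opening: 0.598
grasp_force: 63.2
```

>>> carry_out(
  deltas="0 0 0 0 0 0 0; 0 0 0 0 0 0 0; 0 0 0 0 0 0 0; 0 0 0 0 0 0 0; 0 0 0 0 0 0 0; 0 0 -20 0 0 0 0; 0 0 -55 0 0 0 0; 0 0 -90 0 0 0 0; 40 14 -110 0 0 0 0; 90 32 -130 0 0 0 0; 145 51 -140 0 0 0 0; 200 71 -140 0 0 0 0",
)

```text
time_s: 22.7
eef_pos: [0.5689, -0.0531, 0.2208]
eef_rot: [0.001, 0.69, 0.723, 0.001]
wrist_force: [1.4, 0.1, 0.4]
opening: 1.001
grasp_force: 0.0
```

>>> carry_out(
  deltas="50 18 0 0 0 0 0; 80 28 0 0 0 0 0; 91 32 0 0 0 0 0; 91 32 0 0 0 0 0; 91 32 0 0 0 0 0; 91 32 0 0 0 0 0",
)

```text
time_s: 23.45
eef_pos: [0.5955, 0.0366, 0.2193]
eef_rot: [0.0, 0.691, 0.723, -0.0]
wrist_force: [0.6, 0.5, -0.4]
opening: 1.001
grasp_force: 0.0
```

Run:
```python
from h import *
import pickle
o=sensors.get_obs();im=vision.camera("wrist");pickle.dump(o,open("o2.pkl","wb"));cv2.imwrite("pics/w2.png",im)
print(o["eef_pos"],o["time_s"])
H,S,V=cv2.split(cv2.cvtColor(im,cv2.COLOR_BGR2HSV))
u,v=map(int,proj("wrist",(.597,.037,.054),o));print(u,v,V[v,u+15],S[v,u+15])
k=np.zeros_like(V);k[v-45:v+45,u-45:u+45]=(S<70)[v-45:v+45,u-45:u+45]*255
k=cv2.morphologyEx(k,cv2.MORPH_OPEN,np.ones((5,5)))
c=cv2.convexHull(max(cv2.findContours(k,0,1)[0],key=cv2.contourArea));cv2.drawContours(im,[c],-1,(255,0,255),1)
w=(np.array([plane("wrist",p[0],.05,o) for p in c])*1000).astype(np.float32)
print(cv2.minEnclosingCircle(w),cv2.fitEllipse(w))
cv2.imwrite("pics/w2b.png",im)
```

```text
[0.5955 0.0366 0.2193] 23.45
320 176 117 31
((597.40869140625, 36.418296813964844), 31.494266510009766) ((597.70703125, 36.07532501220703), (59.10611343383789, 62.87636947631836), 2.1973536014556885)
```

View pics/w2b.png

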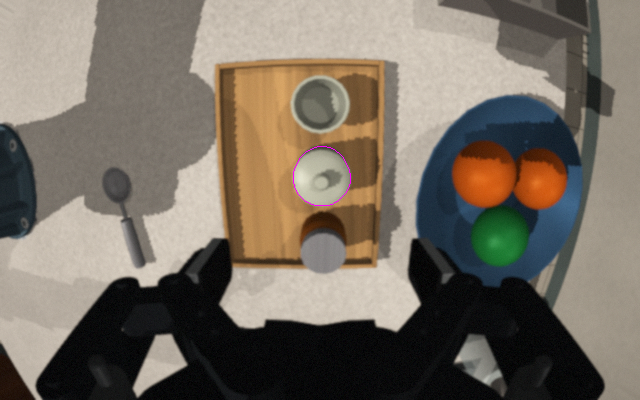

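The outline fits the sugar pot: centre (0.5975, 0.036), 61 mm across. The front row is clear, and the jar and ramekin are unmoved. I'll descend with the fingers slightly closed, so the back one clears the rim.

>>> carry_out(
  deltas="0 2 40 0 0 0 0.12; 0 2 80 0 0 0 0.12; 0 2 115 0 0 0 0.12; 0 2 140 0 0 0 0.12; 0 2 160 0 0 0 0.12; 0 2 178 0 0 0 0.12; 0 2 190 0 0 0 0.12; 0 2 197 0 0 0 0.12; 0 2 197 0 0 0 0.12; 0 2 197 0 0 0 0.12; 0 2 197 0 0 0 0.12",
)

```text
time_s: 24.88
eef_pos: [0.5982, 0.038, 0.023]
eef_rot: [0.001, 0.69, 0.724, 0.0]
wrist_force: [0.3, 0.5, -0.3]
opening: 0.882
grasp_force: 0.0
```

>>> carry_out(
  deltas="0 0 0 0 0 0 1; 0 0 0 0 0 0 1; 0 0 0 0 0 0 1; 0 0 0 0 0 0 1; 0 0 0 0 0 0 1; 0 0 0 0 0 0 1",
)

```text
time_s: 25.62
eef_pos: [0.5981, 0.038, 0.0233]
eef_rot: [0.0, 0.69, 0.724, 0.0]
wrist_force: [-1.2, -0.3, 5.4]
opening: 0.675
grasp_force: 65.0
```

>>> carry_out(
  deltas="0 0 -15 0 0 0 1; 0 0 -40 0 0 0 1; 0 0 -70 0 0 0 1; 5 -1 -95 0 0 0 1; 30 -6 -100 0 0 0 1; 70 -15 -100 0 0 0 1; 115 -25 -100 0 0 0 1; 165 -35 -100 0 0 0 1; 215 -46 -100 0 0 0 1; 262 -56 -100 0 0 0 1; 298 -63 -90 0 0 0 1; 320 -68 -70 0 0 0 1",
)

```text
time_s: 27.12
eef_pos: [0.5145, 0.3568, 0.0935]
eef_rot: [0.0, 0.69, 0.724, 0.001]
wrist_force: [1.3, -0.4, -3.1]
opening: 0.681
grasp_force: 65.2
```

>>> carry_out(
  deltas="0 0 0 0 0 0 1; 0 0 15 0 0 0 1; 0 0 35 0 0 0 1; 0 0 52 0 0 0 1; 0 0 60 0 0 0 1; 0 0 65 0 0 0 1; 0 0 67 0 0 0 1; 0 0 68 0 0 0 1; 0 0 68 0 0 0 1; 0 0 68 0 0 0 1",
)

```text
time_s: 28.38
eef_pos: [0.5149, 0.3546, 0.0247]
eef_rot: [0.0, 0.69, 0.724, 0.0]
wrist_force: [0.1, -0.7, -2.5]
opening: 0.681
grasp_force: 65.3
```

Run:
```python
from h import *
im=vision.camera("top");H,S,V=cv2.split(cv2.cvtColor(cv2.imread("pics/top0.png"),cv2.COLOR_BGR2HSV))
k=np.zeros_like(V);k[194:250,145:205]=((S>60)&(H<25))[194:250,145:205]*255
c=max(cv2.findContours(k,0,1)[0],key=cv2.contourArea);e=cv2.fitEllipse(c);print(e,plane("top",np.array(e[0]),.006))
cv2.imwrite("pics/t3.png",cv2.resize(im[140:260,110:360],None,fx=3,fy=3))
print(sensors.get_obs()["eef_pos"])
```

```text
((174.3671417236328, 221.3387908935547), (43.327022552490234, 45.07888412475586), 45.39621353149414) [0.5151 0.3521]
[0.5148 0.3546 0.0246]
```

View pics/t3.png

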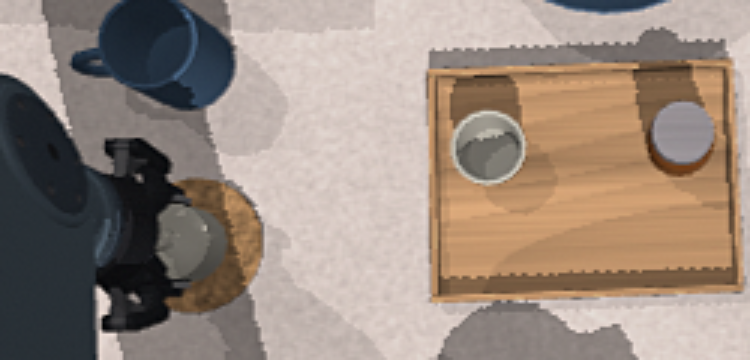

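The pot hangs just above the trivet, concentric with it within 2 mm. The refined trivet centre is (0.515, 0.352). I'll lower the last bit.

>>> carry_out(
  deltas="0 0 1 0 0 0 1; 0 0 2 0 0 0 1; 0 0 2 0 0 0 1; 0 0 2 0 0 0 1",
)

```text
time_s: 28.92
eef_pos: [0.5148, 0.3546, 0.0233]
eef_rot: [0.0, 0.69, 0.724, 0.0]
wrist_force: [-3.1, -1.8, 4.2]
opening: 0.68
grasp_force: 66.1
```

>>> carry_out(
  deltas="0 0 0 0 0 0 0.1; 0 0 0 0 0 0 0.1; 0 0 0 0 0 0 0.1; 0 0 0 0 0 0 0.1; 0 0 -25 0 0 0 0; 0 0 -65 0 0 0 0; 0 0 -110 0 0 0 0; -20 -1 -150 0 0 0 0; -65 -4 -170 0 0 0 0; -120 -7 -170 0 0 0 0; -180 -11 -170 0 0 0 0; -240 -14 -170 0 0 0 0",
)

```text
time_s: 30.42
eef_pos: [0.5117, 0.1125, 0.1925]
eef_rot: [0.0, 0.69, 0.724, 0.0]
wrist_force: [1.4, -0.3, 0.0]
opening: 0.996
grasp_force: 0.0
```

>>> carry_out(
  deltas="-60 -4 0 0 0 0 0; -120 -7 0 0 0 0 0; -180 -11 0 0 0 0 0; -240 -14 0 0 0 0 0; -300 -18 0 0 0 0 0; -345 -20 0 0 0 0 0; -371 -22 0 0 0 0 0; -371 -22 0 0 0 0 0",
)

```text
time_s: 31.42
eef_pos: [0.5071, -0.2594, 0.1922]
eef_rot: [0.0, 0.691, 0.723, -0.0]
wrist_force: [1.3, 0.5, -0.3]
opening: 1.003
grasp_force: 0.0
```

Run:
```python
from h import *
print(sensors.get_obs()["eef_pos"])
im=vision.camera("top");cv2.imwrite("pics/t4.png",cv2.resize(im[140:270,110:530],None,fx=1.9,fy=1.9))
H,S,V=cv2.split(cv2.cvtColor(im,cv2.COLOR_BGR2HSV));print(proj("top",(.515,.3525,.073)),proj("top",(.515,.3525,.054)))
```

```text
[ 0.5071 -0.2594  0.1922]
(np.float64(162.68198799732997), np.float64(219.3676175577969)) (np.float64(166.13288580661668), np.float64(219.9688755617475))
```

View pics/t4.png

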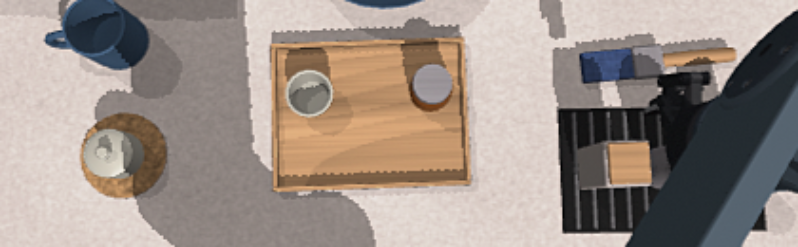

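The sugar pot stands centred: its knob is at image (163.7, 220.5), against (162.7, 219.4) predicted. The jar and ramekin are still in place. I'll descend on the canister.

>>> carry_out(
  deltas="0 0 30 0 0 0 0; 0 0 60 0 0 0 0; 0 0 85 0 0 0 0; 0 0 103 0 0 0 0; 0 0 112 0 0 0 0; 0 0 112 0 0 0 0; 0 0 112 0 0 0 0",
)

```text
time_s: 32.35
eef_pos: [0.5081, -0.258, 0.0813]
eef_rot: [0.001, 0.69, 0.724, 0.0]
wrist_force: [0.4, -0.3, 0.7]
opening: 0.998
grasp_force: 0.0
```

>>> carry_out(
  deltas="0 0 0 0 0 0 1; 0 0 0 0 0 0 1; 0 0 0 0 0 0 1; 0 0 0 0 0 0 1; 0 0 0 0 0 0 1; 0 0 0 0 0 0 1; 0 0 0 0 0 0 1",
)

```text
time_s: 33.22
eef_pos: [0.5075, -0.2579, 0.0811]
eef_rot: [0.0, 0.69, 0.724, -0.0]
wrist_force: [-1.4, 0.0, 6.2]
opening: 0.605
grasp_force: 62.3
```

>>> carry_out(
  deltas="0 0 -15 0 0 0 1; 0 0 -40 0 0 0 1; 10 0 -60 0 0 0 1; 40 4 -65 0 0 0 1; 80 7 -65 0 0 0 1; 125 11 -65 0 0 0 1; 175 15 -65 0 0 0 1; 225 20 -65 0 0 0 1; 275 24 -65 0 0 0 1; 320 28 -65 0 0 0 1; 350 30 -60 0 0 0 1; 366 31 -52 0 0 0 1",
)

```text
time_s: 34.72
eef_pos: [0.521, 0.1115, 0.1328]
eef_rot: [0.0, 0.69, 0.724, 0.0]
wrist_force: [0.2, -0.1, -2.4]
opening: 0.599
grasp_force: 63.1
```

>>> carry_out(
  deltas="0 0 0 0 0 0 1; 0 0 10 0 0 0 1; 0 0 25 0 0 0 1; 0 0 38 0 0 0 1; 0 0 44 0 0 0 1; 0 0 47 0 0 0 1; 0 0 49 0 0 0 1; 0 0 50 0 0 0 1; 0 0 50 0 0 0 1; 0 0 50 0 0 0 1",
)

```text
time_s: 35.98
eef_pos: [0.5215, 0.1095, 0.083]
eef_rot: [0.0, 0.69, 0.724, 0.0]
wrist_force: [-3.3, 0.6, 5.9]
opening: 0.607
grasp_force: 63.8
```

>>> carry_out(
  deltas="0 0 0 0 0 0 0; 0 0 0 0 0 0 0; 0 0 0 0 0 0 0; 0 0 0 0 0 0 0; 0 0 0 0 0 0 0; 0 0 -20 0 0 0 0; 0 0 -55 0 0 0 0; 0 0 -90 0 0 0 0; -40 -3 -105 0 0 0 0; -90 -7 -105 0 0 0 0; -145 -11 -105 0 0 0 0; -200 -16 -105 0 0 0 0",
)

```text
time_s: 37.48
eef_pos: [0.5145, -0.0926, 0.1875]
eef_rot: [0.0, 0.69, 0.724, 0.0]
wrist_force: [1.2, -1.0, -0.5]
opening: 0.999
grasp_force: 0.0
```

>>> carry_out(
  deltas="-50 -4 0 0 0 0 0; -105 -8 0 0 0 0 0; -160 -13 0 0 0 0 0; -210 -17 0 0 0 0 0; -238 -19 0 0 0 0 0; -246 -19 20 0 0 0 0; -246 -19 50 0 0 0 0; -246 -19 75 0 0 0 0; -246 -19 91 0 0 0 0; -246 -19 97 0 0 0 0; -246 -19 97 0 0 0 0; -246 -19 97 0 0 0 0",
)

```text
time_s: 38.98
eef_pos: [0.5078, -0.3381, 0.0914]
eef_rot: [0.001, 0.69, 0.724, -0.0]
wrist_force: [-0.1, 0.2, 0.9]
opening: 0.997
grasp_force: 0.0
```

>>> carry_out(
  deltas="0 0 0 0 0 0 1; 0 0 0 0 0 0 1; 0 0 0 0 0 0 1; 0 0 0 0 0 0 1; 0 0 0 0 0 0 1; 0 0 0 0 0 0 1; 0 0 0 0 0 0 1",
)

```text
time_s: 39.85
eef_pos: [0.5076, -0.3382, 0.0912]
eef_rot: [0.001, 0.69, 0.724, -0.0]
wrist_force: [-1.1, 0.8, 4.9]
opening: 0.634
grasp_force: 62.9
```

>>> carry_out(
  deltas="0 0 -15 0 0 0 1; 0 0 -40 0 0 0 1; 10 0 -60 0 0 0 1; 40 4 -65 0 0 0 1; 80 8 -65 0 0 0 1; 125 12 -65 0 0 0 1; 175 17 -65 0 0 0 1; 225 21 -65 0 0 0 1; 275 26 -65 0 0 0 1; 320 30 -65 0 0 0 1; 352 33 -60 0 0 0 1; 370 35 -52 0 0 0 1",
)

```text
time_s: 41.35
eef_pos: [0.5245, 0.0356, 0.1427]
eef_rot: [0.0, 0.69, 0.724, 0.0]
wrist_force: [0.4, -0.0, -2.3]
opening: 0.625
grasp_force: 63.4
```

>>> carry_out(
  deltas="0 0 0 0 0 0 1; 0 0 10 0 0 0 1; 0 0 25 0 0 0 1; 0 0 38 0 0 0 1; 0 0 44 0 0 0 1; 0 0 47 0 0 0 1; 0 0 49 0 0 0 1; 0 0 50 0 0 0 1; 0 0 50 0 0 0 1; 0 0 50 0 0 0 1",
)

```text
time_s: 42.6
eef_pos: [0.5251, 0.0335, 0.0932]
eef_rot: [0.0, 0.69, 0.724, 0.0]
wrist_force: [-2.3, 0.1, 5.6]
opening: 0.63
grasp_force: 64.0
```

>>> carry_out(
  deltas="0 0 0 0 0 0 0; 0 0 0 0 0 0 0; 0 0 0 0 0 0 0; 0 0 0 0 0 0 0; 0 0 0 0 0 0 0; 0 0 -20 0 0 0 0; 0 0 -55 0 0 0 0; 0 0 -90 0 0 0 0; -40 -3 -105 0 0 0 0; -90 -7 -105 0 0 0 0; -145 -12 -105 0 0 0 0; -200 -17 -105 0 0 0 0",
)

```text
time_s: 44.1
eef_pos: [0.517, -0.1685, 0.1975]
eef_rot: [0.0, 0.69, 0.724, 0.0]
wrist_force: [0.4, -0.3, -0.0]
opening: 1.005
grasp_force: 0.0
```

>>> carry_out(
  deltas="-50 -4 0 0 0 0 0; -105 -8 0 0 0 0 0; -160 -13 0 0 0 0 0; -210 -18 0 0 0 0 0; -242 -21 0 0 0 0 0; -250 -21 20 0 0 0 0; -250 -21 50 0 0 0 0; -250 -21 75 0 0 0 0; -250 -21 94 0 0 0 0; -250 -21 101 0 0 0 0; -250 -21 101 0 0 0 0; -250 -21 101 0 0 0 0",
)

```text
time_s: 45.6
eef_pos: [0.5086, -0.4182, 0.0975]
eef_rot: [0.001, 0.69, 0.724, -0.0]
wrist_force: [0.4, -0.5, 1.0]
opening: 1.003
grasp_force: 0.0
```

>>> carry_out(
  deltas="0 0 0 0 0 0 1; 0 0 0 0 0 0 1; 0 0 0 0 0 0 1; 0 0 0 0 0 0 1; 0 0 0 0 0 0 1; 0 0 0 0 0 0 1; 0 0 0 0 0 0 1; 0 0 0 0 0 0 1",
)

```text
time_s: 46.6
eef_pos: [0.5079, -0.4182, 0.0972]
eef_rot: [0.0, 0.69, 0.723, -0.0]
wrist_force: [-2.3, 0.3, 6.1]
opening: 0.522
grasp_force: 61.4
```

>>> carry_out(
  deltas="0 0 -15 0 0 0 1; 0 0 -40 0 0 0 1; 10 0 -60 0 0 0 1; 40 4 -65 0 0 0 1; 80 8 -65 0 0 0 1; 125 13 -65 0 0 0 1; 175 18 -65 0 0 0 1; 225 23 -65 0 0 0 1; 275 28 -65 0 0 0 1; 320 33 -65 0 0 0 1; 355 36 -60 0 0 0 1; 376 38 -52 0 0 0 1",
)

```text
time_s: 48.1
eef_pos: [0.528, -0.0379, 0.149]
eef_rot: [0.0, 0.69, 0.724, 0.0]
wrist_force: [0.2, -0.8, -2.6]
opening: 0.522
grasp_force: 61.5
```

>>> carry_out(
  deltas="0 0 0 0 0 0 1; 0 0 10 0 0 0 1; 0 0 25 0 0 0 1; 0 0 38 0 0 0 1; 0 0 44 0 0 0 1; 0 0 47 0 0 0 1; 0 0 49 0 0 0 1; 0 0 50 0 0 0 1; 0 0 50 0 0 0 1; 0 0 50 0 0 0 1",
)

```text
time_s: 49.35
eef_pos: [0.5285, -0.0405, 0.0992]
eef_rot: [0.0, 0.69, 0.724, 0.0]
wrist_force: [-4.2, -0.7, 5.7]
opening: 0.523
grasp_force: 62.2
```

Contact. I'll release, rise to the first viewing pose, and check.

>>> carry_out(
  deltas="0 0 0 0 0 0 0; 0 0 0 0 0 0 0; 0 0 0 0 0 0 0; 0 0 0 0 0 0 0; 0 0 0 0 0 0 0; 0 0 -20 0 0 0 0; 0 0 -60 0 0 0 0; 0 0 -110 0 0 0 0; 20 5 -160 0 0 0 0; 76 24 -203 0 0 0 0; 76 24 -203 0 0 0 0; 76 24 -203 0 0 0 0",
)

```text
time_s: 50.85
eef_pos: [0.5485, 0.037, 0.3009]
eef_rot: [0.0, 0.69, 0.724, -0.0]
wrist_force: [-0.4, -0.6, -1.2]
opening: 1.001
grasp_force: 0.0
```

>>> carry_out(
  deltas="0 0 0 0 0 0 0; 0 0 0 0 0 0 0; 0 0 0 0 0 0 0",
)

```text
time_s: 51.22
eef_pos: [0.5483, 0.036, 0.3005]
eef_rot: [-0.001, 0.691, 0.723, -0.0]
wrist_force: [0.1, -0.4, 0.9]
opening: 1.002
grasp_force: 0.0
```

Run:
```python
from h import *
o=sensors.get_obs();im=vision.camera("wrist");s=vision.camera("scene");print(o["eef_pos"],o["eef_rot"],o["time_s"])
a=cv2.imread("pics/w1.png")
print("mean absdiff over tray",cv2.absdiff(a,im)[60:280,250:420].mean())
cv2.imwrite("pics/w5.png",np.hstack([cv2.resize(a[60:280,250:420],None,fx=2.2,fy=2.2),cv2.resize(im[60:280,250:420],None,fx=2.2,fy=2.2)]))
cv2.imwrite("pics/s5.png",s)
```

```text
[0.5483 0.036  0.3005] [-0.0005  0.6907  0.7231 -0.0004] 51.225
mean absdiff over tray 7.9633244206773615
```

View pics/w5.png

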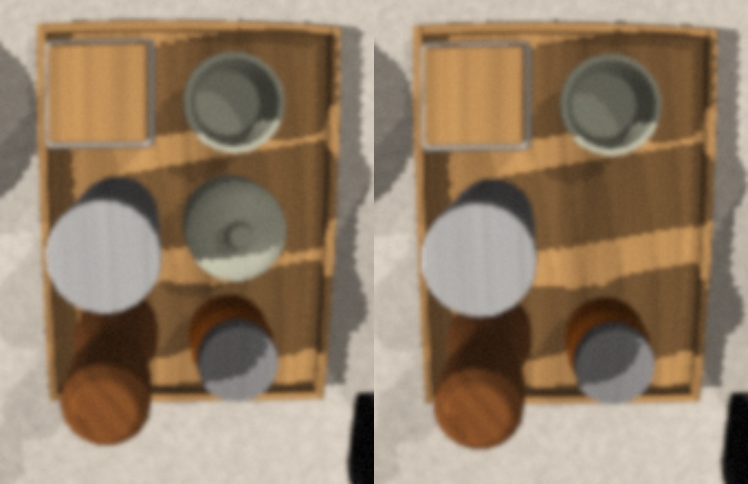

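View pics/s5.png

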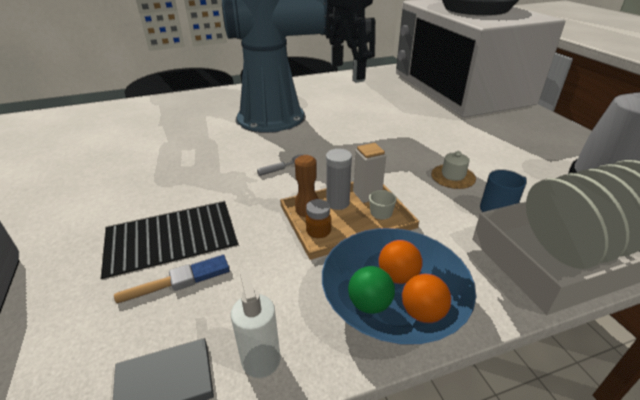

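In the before/after pair, the canister, tin and mill match their starting places to about 1–2 mm. The jar and ramekin haven't moved. The scene view shows the sugar pot upright at (455,166), centred on the trivet, and the mat empty. Handing in.

```bash
python3 -c "
from bench import ctrl
print(ctrl.hand_in())"
```

```text
the job is handed in; nothing more can be done
None
```

The job is handed in at about 51 s of the 141 s allowed: the sugar pot stands centred on the trivet, the mill, tin and canister are back in their starting places to about 1–2 mm, and the jar and ramekin were left where they stood.

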